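# Show the coat-button board: draw it from the leaning stack and lock it on the easel

## Task

A customer wants to see the coat buttons: draw the coat-button board, the one whose grip tab is second from the right, out of the sample boards leaning on the bookend without toppling the others, which stay leaning where they are. Stand it on the ledge of the display easel between the two side guides, leaning on the easel's back with its front still facing the robot's side of the counter, then turn the easel's wooden keeper all the way down level across the board's face so that it cannot be knocked off, and let go. Leave the jug, spray bottle and bell where they are.

Things in the scene. Friction and masses are not known exactly. Their poses are not given: they have to be found in the camera images.
- coat_board: Board to show: 28 mm round buttons, 2 rows of 4. Plywood 190 wide x 110 high x 8 mm, plus a 4 mm batten down each side of the front: 12 mm in all; 0.12-0.24 kg. Origin: middle of lower edge, mid-thickness; x to the back (batten fronts -6, panel and tab -2 to +6 mm), y left seen from the front, z up the board. At any of 4 depths in the stack; boards lean back 13 deg, touching, all tops level.
- coat_tab (a point): Grasp point in the coat board's grip tab, 30 mm wide, 8 mm thick, rising 40 mm from the top edge (same sheet). The point: middle of its width and thickness, 25 mm above the top edge; in board axes x +2, y -24, z +135 mm. The 4 boards' tabs are staggered 48 mm apart from left to right; nothing else rises above the boards' top edges.
- toggle_board: Plywood sample board like coat_board (same size, origin and axes), bar-shaped toggles; grip tab at y = 72 mm (leftmost). Stays in the stack.
- shirt_board: Plywood sample board like coat_board (same size, origin and axes), 11 mm round buttons; grip tab at y = 24 mm (second from left). Stays in the stack.
- cuff_board: Plywood sample board like coat_board (same size, origin and axes), 17 mm round buttons in 3 rows; grip tab at y = -72 mm (rightmost). Stays in the stack.
- bookend: Dark steel bookend, fixed: upright wall 180 wide x 85 mm high x 3 mm, on whose top edge the boards lean, and a rubber-padded base plate, 3.5 mm thick in all, reaching 110 mm forward of the wall, on which they stand. Origin on the counter under the middle of the wall's front face; x from the boards to the wall, y left, z up.
- easel: Pale wooden easel, fixed, 250 mm wide. Origin on the counter under easel_seat; x to the back, y left seen from the front, z up. Ledge, lip and back slope back 0.23 rad (13 deg). Back rises 96 mm up the slope; lip 12 mm above the ledge; trough between lip and back 25 mm. Side guides 212 mm apart inside: left one is the 98 mm post with the keeper, right one 33 mm tall.
- easel_seat (a point): Where the board's origin comes when it sits on the ledge flat against the easel's back: 24 mm above the counter. Seated so, the board's axes are the easel's, leaned back 0.23 rad about y; 13 mm of trough are free before it and 11 mm at each side.
- keeper (a joint): Turn-button on the front of the easel's left post: bar 17 mm wide, 9 mm thick, turning about an axis square to the sloping back. 0 = points up along the post, negative = leans out to the left, 1.57 = level across the seated board's left front (clockwise seen from the front), at its stop. Stays where left (0.03 N m). Passes 5 mm in front of the seated board.
- keeper_pin (a point): Middle of the keeper's round finger pin, 12 mm thick, standing 34 mm out of the bar to the front, square to the sloping back, 46 mm from the pivot. The pivot lies 115 mm left of easel_seat and 82 mm up the slope from it. This point is about 20 mm in front of the bar's face and 34 mm in front of a seated board's battens.
- detergent_jug: White detergent jug, 73x209x235 mm, standing between the boards and the easel with its length (its own y) pointing away from the robot. Origin under its centre. Bystander.
- stain_spray: Spray bottle, 56x92x186 mm, origin under its centre. Bystander.
- service_bell: Round service bell, 86 mm across, 54 mm high, origin under its centre. Bystander.

How it is judged:
By the outcome, as a careful person would: the job done as asked, in the order asked, and still so for the second after the job is handed in, with the robot touching nothing.
It also fails if it takes over 64 s, if anything falls off the work surface, if the arm or the gripper's body presses on something with over 40 N, if the wrist force passes 120 N, or if a joint passes its speed limit or range.

## Robot

A 6-joint arm with a two-finger parallel gripper is mounted at the origin on a cart in front of the work surface, level with it; the furniture and walls round the work are solid. World frame = base frame: x ahead of the robot, y to its left, z up, the work surface at z = 0. Lengths are in m, angles in rad, forces in N, time in s.
With the tool pointing down it reaches from about 0.275 to 0.825 m from the base axis. Payload 4.9 kg.
Tool frame: the origin (TCP) lies at the very end of the fingers, on their centre line; the grasp point (between the pads) lies 19 mm behind it; z points along the fingers, y is the direction in which the jaws open and shut (so a half turn about z gives the same grasp; the last joint's range is limited). The gripper opens to 85 mm and grips with 20 to 120 N. Pads are 22 mm wide; open, the fingers measure 114 mm over their backs; the gripper's body (76 mm by 85 mm) begins 54 mm behind the grasp point. The pads swing forward as they close: fully open they stand 13 mm farther back than shut.
Start: joints at [-1.246, 0.326, -0.193, 1.052, 0, 1.437], TCP at [0.244, -0.493, 0.231] pointing down, gripper open.
Joint ranges: [-2.65, 2.65], [-0.97, 1.79], [-1.3, 1.35], [-1.93, 2.1], [-1.47, 1.37], [-3.14, 3.14]. Speed limits (rad/s): [2.57, 2.57, 3.14, 3.14, 3.14, 3.14].

## Interface

Orientations are given as a unit quaternion [x, y, z, w].
In Python, from station import ctrl, capture, calibration, ticket gives the robot as it stands. The module is installed in compiled form; this text tells all that it offers.
- The arm moves only by the tool step_arm, never from a script. Its argument "series" is a list of rows, each a list of 6 numbers: the shift along the tool's x, y, z in mm, then the turn, a rotation vector about the tool's x, y, z in degrees. A call has 1 to 12 rows; each row is the pose to reach, as a shift and turn from the pose commanded when the call began, along the tool's axes at that moment; what a row does not reach only later rows make up. A row lasts 1/10 s, in which the tool goes at most 50 mm and 8.59 degrees, less where a joint would pass 70% of its speed; a pose out of reach is approached as far as the arm can. A call with a gripper value outside its range is refused whole. "claw" is the closure in counts, from 0 (fully open) to 255 (shut), set as the call begins (left out, the last holds). The fingers move at their own pace and stop on an object; "newtons" is the grip in N (left out, the last holds). Time passes only in rows, so rows that repeat a pose let the fingers close. It gives the time, the measured TCP pose, the force and the opening at its end, in the units of the state.
- ctrl.get_state(): the state, without advancing time (a new reading comes with each control period).
- capture(name): name is "scene" or "top" or "wrist"; returns (picture, depth): 384x512x3 uint8, blue, green, red; 384x512 float32, m along the optical axis (not along the pixel's ray), 0 where there is no reading.
- calibration(name): a dict with "K" (3x3 intrinsics, pixels), "rvec" (rotation vector, rad) and "tvec" (3), from world to camera coordinates, as OpenCV has them. Camera axes: x right, y down, z forward; pixel columns grow to the right and rows downward; lengths in m; the calibration is good to about 2 mm. The wrist camera is an equidistant fisheye: a pixel r from the principal point sees the ray r / f radians off the axis. A picture is of the moment at which its call begins: read the wrist's pose just before it. calibration takes no time and is no camera call; for the wrist camera it gives the pose at the moment of the call.
- ticket.finish_job(): hands the job in, once; it reports no verdict.
The state is a dict: "time_s": time; "joints": joint angles; "dq": joint speeds; "joint_efforts": joint torques, N m; "position": TCP position; "ee_rot": TCP orientation; "wrist_force": force on the tool from outside, world axes, zero at the start; "moment": the same for the moment, N m; "width": finger opening in m.
Only numpy, scipy, OpenCV 4.12 (cv2) and the standard library are available. Lean on these libraries where they do the work, as an engineer would, in place of code of your own. Each camera call takes 0.05 s, during which the arm holds its last target. There are 200 camera calls.

## Working session

There is one attempt and no reset: what is moved stays moved. The work goes in short steps, Python scripts to look and compute and a tool call to move; the robot and the scene stay as the last step left them, time stands still between calls to the robot, and variables do not carry over. Pictures are saved under pics/ and viewed, about 8 in all and at most 12, crops included, and the job is handed in when it is done.

Besides the shell and the picture viewer there is one more tool, called after "Call:" as a command line: name --pt "numbers of a row" for each row, then --argument value for the rest. step_arm: Moves the arm, as the interface text tells. Its arguments: {"type":"object","properties":{"series":{"type":"array"},"claw":{"type":"number"},"newtons":{"type":"number"}},"required":["series"]}

```bash
mkdir -p pics; cat > h.py <<'E'
import numpy as np, cv2
from scipy.spatial.transform import Rotation as R
from station import ctrl, capture, calibration, ticket
def snap(n):
    c=calibration(n); im,d=capture(n); return c,im,d
def world(c,d):
    K=np.array(c["K"]);Rm=cv2.Rodrigues(np.array(c["rvec"],float))[0];t=np.array(c["tvec"],float).ravel()
    v,u=np.mgrid[:d.shape[0],:d.shape[1]]
    p=np.stack([(u-K[0,2])/K[0,0]*d,(v-K[1,2])/K[1,1]*d,d],-1)
    return (p-t)@Rm
E
python3 - <<'E'
from h import *
s=ctrl.get_state();print(s)
for n in("scene","top"):
    c,im,d=snap(n);cv2.imwrite(f"pics/{n}0.png",im);np.savez(f"{n}0.npz",im=im,d=d,P=world(c,d));print(n,c)
E
```

```text
{'time_s': 0.0, 'joints': array([-1.24622640e+00,  3.26933787e-01, -1.93573212e-01,  1.05200538e+00,
        8.62379429e-06,  1.43661910e+00]), 'dq': array([-5.47701235e-05,  7.56264182e-04,  2.59899102e-03,  7.03311849e-05,
       -1.27972814e-03, -3.82035246e-04]), 'joint_efforts': array([ 2.64143127e-04, -4.43397653e+01,  2.62438917e+01,  1.55616441e-02,
        1.27923809e-05, -6.04104756e-06]), 'position': array([ 0.24339206, -0.4925709 ,  0.23051139]), 'ee_rot': array([ 9.73808657e-01,  2.27367464e-01, -7.72652022e-05, -8.54550333e-04]), 'wrist_force': array([0.55535767, 0.43924775, 0.48500924]), 'moment': array([ 0.00383272,  0.00675367, -0.00863423]), 'width': 0.08517966524517193}
scene {'K': array([[461.71591441,   0.        , 250.3133426 ],
       [  0.        , 461.71591441, 190.0724809 ],
       [  0.        ,   0.        ,   1.        ]]), 'rvec': array([ 1.0176079 ,  2.38717115, -1.12272753]), 'tvec': array([ 0.41442987, -0.17920561,  1.47200164])}
top {'K': array([[457.25291969,   0.        , 256.94862303],
       [  0.        , 457.25291969, 188.68988998],
       [  0.        ,   0.        ,   1.        ]]), 'rvec': array([ 2.15465301, -2.09150104,  0.19445702]), 'tvec': array([-0.05117439,  0.57729925,  1.13409634])}
```

View pics/scene0.png

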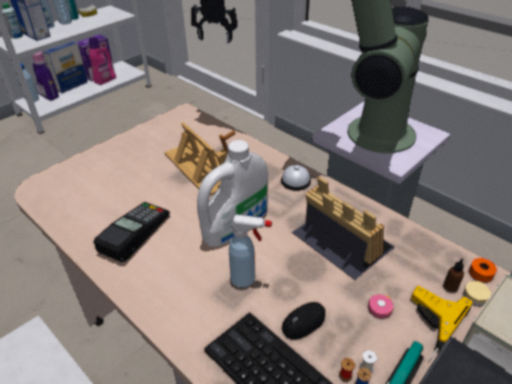

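View pics/top0.png

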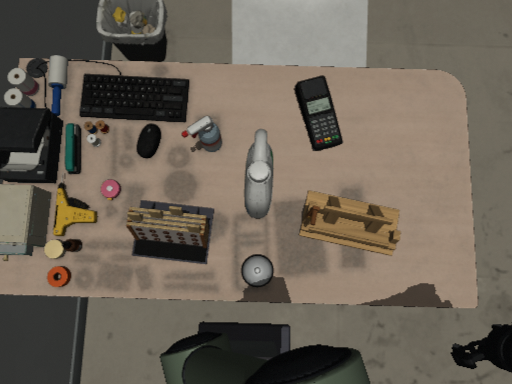

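Scene view (from behind): the stack is at about (343,225), the easel at (200,155), with the jug between them. Top view: stack at (168,228), easel at (350,222), bell at (257,270). Next I'll measure points.

```bash
python3 - <<'E'
from h import *
z=np.load("top0.npz");P=z["P"];im=z["im"];d=z["d"]
for r in [(195,265,120,220),(180,260,290,410)]:
    q=P[r[0]:r[1],r[2]:r[3]].reshape(-1,3)
    print(np.histogram(q[:,2],bins=np.arange(-.01,.2,.01))[0])
a=cv2.resize(im[190:270,115:220],None,fx=5.5,fy=5.5,interpolation=cv2.INTER_CUBIC)
cv2.imwrite("pics/a.png",a)
b=cv2.resize(im[180:260,290:410],None,fx=5.5,fy=5.5,interpolation=cv2.INTER_CUBIC)
cv2.imwrite("pics/ab.png",np.vstack([cv2.resize(a[:,:],(580,440))[:300*440//440],cv2.resize(b,(580,387))])[:827])
ab=np.hstack([cv2.resize(a,(400,305)),cv2.resize(b,(400,267+38))]);cv2.imwrite("pics/ab.png",ab)
# boards: points z>0.115+...
m=np.zeros(d.shape,bool);m[195:265,120:220]=1
q=P[m&(P[...,2]>.118)&(P[...,2]<.2)]
print("tabs",len(q));
for p in q[np.argsort(-q[:,1])]:print(np.round(p*1000).astype(int),end=' ')
E
```

```text
[1290 3125   83  105  117   71   84  139   85   85  178  498  736   69
   78  136   88    0    0    0]
[3062 3238  784  904  324  204  148   82   77   68   86  126  317   14
    5    5   39   72    0    0]
tabs 390
[487 272 125] [488 272 134] [498 271 150] [493 270 151] [495 270 153] [489 269 143] [484 269 125] [490 269 153] [488 269 137] [498 269 149] [485 268 120] [486 268 131] [495 268 152] [491 268 150] [493 267 153] [489 266 145] [488 266 137] [491 265 150] [495 265 152] [493 265 152] [498 265 153] [489 265 143] [485 265 124] [485 264 137] [493 264 148] [491 263 149] [496 263 150] [487 263 140] [482 263 121] [485 263 123] [486 262 133] [488 261 138] [493 261 149] [491 261 149] [486 261 131] [489 260 150] [495 260 152] [485 259 126] [483 259 118] [489 259 147] [488 259 139] [493 259 150] [491 258 150] [496 258 151] [490 258 142] [486 257 134] [485 257 124] [496 256 152] [491 256 150] [483 256 121] [493 255 152] [487 255 142] [490 255 144] [486 255 135] [484 254 128] [483 254 119] [493 253 152] [496 253 152] [488 253 141] [491 253 152] [486 253 134] [496 252 148] [491 252 148] [48
[... 3874 characters left out ...]
 [460 116 127] [469 115 150] [467 115 151] [461 115 134] [463 114 142] [472 113 148] [465 113 146] [482 113 119] [460 113 129] [467 113 151] [469 113 153] [461 112 136] [463 111 143] [472 111 148] [465 111 146] [469 111 150] [467 111 150] [460 111 129] [462 110 135] [458 109 118] [463 109 141] [467 108 148] [465 108 149] [472 108 152] [469 108 153] [462 108 133] [458 107 121] [463 106 144] [465 106 146] [472 106 150] [467 106 148] [460 106 128] [469 106 151] [461 105 139] [458 104 125] [465 104 147] [463 104 146] [470 103 151] [460 103 129] [467 103 152] [462 103 132] [458 102 120] [460 101 126] [470 101 149] [465 101 147] [463 101 147] [462 101 130] [467 101 153] [467 101 135] [464 101 135]
```

View pics/ab.png

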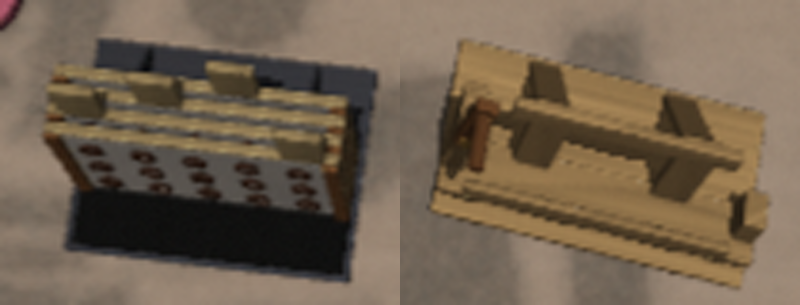

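The coat tab is at image (168,208) in the top view. From the tab offsets, the order front to back is cuff, toggle, shirt, coat, so coat is rearmost. The keeper is brown, on the easel's left post, and seems to lean outward. Next I'll get yaws and the easel pose.

```bash
python3 - <<'E'
from h import *
z=np.load("top0.npz");P=z["P"];im=z["im"];hsv=cv2.cvtColor(im,cv2.COLOR_BGR2HSV)
def line(m,n):
    q=P[m];v=cv2.fitLine(q[:,:2].astype(np.float32),cv2.DIST_HUBER,0,.01,.01).ravel()
    s=v[0]/v[1];print(n,len(q),"slope dx/dy %.3f"%s,"at",v[2:].round(4),"y range",np.percentile(q[:,1],[1,99]).round(4),"z",np.median(q[:,2]).round(4))
Z=P[...,2]
reg=np.zeros(Z.shape,bool);reg[180:260,290:410]=1
hue=hsv[...,0];
brown=reg&(hsv[...,0]<13)&(hsv[...,1]>120)&(Z>.03)
q=P[brown];print("keeper",len(q),q.min(0),q.max(0));
for p in q[np.argsort(-q[:,2])][::4]:print(np.round(p*1000).astype(int),end=' ')
print()
line(reg&~brown&(Z>.105)&(Z<.124),"easel high")
q=P[reg&~brown&(Z>.105)&(Z<.124)];
for y in np.arange(-.36,-.12,.02):
    w=q[abs(q[:,1]-y)<.01]
    if len(w):print(round(y,2),w[:,0].min().round(4),w[:,0].max().round(4),w[:,2].max().round(4),len(w))
# column profile of easel
for c in (325,350,375,393):
    print(c,[tuple(np.round(P[r,c]*1000).astype(int)) for r in range(190,256,2)])
# bookend yaw: dark plate front edge
dark=(im.max(2)<60);reg2=np.zeros(Z.shape,bool);reg2[235:266,125:215]=1
pts=[]
for c in range(136,205):
    r=np.where((dark&reg2)[:,c])[0]
    if len(r):pts.append(P[r.max(),c])
pts=np.array(pts);v=cv2.fitLine(pts[:,:2].astype(np.float32),cv2.DIST_HUBER,0,.01,.01).ravel();print("bookend front",v[0]/v[1],v[2:])
E
```

```text
keeper 18 [ 0.36008374 -0.17185039  0.11938948] [ 0.51599114 -0.04009933  1.220983  ]
[ 360  -40 1221] [ 514 -167  165] [ 500 -169  163] [ 500 -165  160] [ 507 -164  128] 
easel high 389 slope dx/dy 0.181 at [ 0.5147 -0.2611] y range [-0.3629 -0.1579] z 0.1138
-0.36 0.4926 0.5044 0.1175 28
-0.34 0.495 0.5088 0.1194 44
-0.32 0.499 0.5113 0.1176 39
-0.3 0.5031 0.5148 0.1182 37
-0.28 0.5076 0.5189 0.1168 35
-0.26 0.5097 0.5211 0.1199 38
-0.24 0.5142 0.528 0.1176 43
-0.22 0.5182 0.5299 0.1188 41
-0.2 0.5225 0.5321 0.1192 21
-0.18 0.5301 0.539 0.1191 11
-0.16 0.4994 0.5404 0.1216 52
325 [(np.int64(591), np.int64(-219), np.int64(0)), (np.int64(585), np.int64(-218), np.int64(0)), (np.int64(577), np.int64(-217), np.int64(12)), (np.int64(573), np.int64(-218), np.int64(6)), (np.int64(566), np.int64(-217), np.int64(13)), (np.int64(562), np.int64(-217), np.int64(9)), (np.int64(556), np.int64(-217), np.int64(11)), (np.int64(550), np.int64(-217), np.int64(10)), (np.int64(529), np.int64(-202), np.int64(114)), (np.int64(524), np.int64(-202), np.int64(114)), (np.int64(521), np.int64(-204), np.int64(1
[... 5026 characters left out ...]
int64(360), np.int64(-40), np.int64(1221)), (np.int64(482), np.int64(-385), np.int64(52)), (np.int64(476), np.int64(-384), np.int64(54)), (np.int64(471), np.int64(-384), np.int64(55)), (np.int64(466), np.int64(-383), np.int64(56)), (np.int64(461), np.int64(-384), np.int64(55)), (np.int64(457), np.int64(-386), np.int64(48)), (np.int64(453), np.int64(-390), np.int64(33)), (np.int64(448), np.int64(-393), np.int64(23)), (np.int64(443), np.int64(-392), np.int64(26)), (np.int64(437), np.int64(-390), np.int64(30)), (np.int64(434), np.int64(-399), np.int64(1)), (np.int64(429), np.int64(-398), np.int64(4)), (np.int64(423), np.int64(-398), np.int64(2))]
bookend front 0.08105851 [0.3945195  0.18981524]
```

```bash
cat >> h.py <<'E'
def Rb(psi,lean=.23): return R.from_euler("z",psi)*R.from_euler("y",lean)
def Rboard(psi,lean=.23):   # tool gripping a board's tab
    M=Rb(psi,lean).as_matrix(); return R.from_matrix(np.c_[M[:,1],M[:,0],-M[:,2]])
def go(p,Rt,grasp=False):
    s=ctrl.get_state();R0=R.from_quat(s["ee_rot"]);p=np.array(p,float)
    if grasp:p=p+.019*Rt.as_matrix()[:,2]
    sh=R0.inv().apply(p-s["position"])*1000;rv=(R0.inv()*Rt).as_rotvec(degrees=True)
    print("row",sh.round(1),rv.round(2),"|",np.linalg.norm(sh).round(),np.linalg.norm(rv).round(1),"TCP goal",p.round(4))
def wworld(c,d):
    K=np.array(c["K"]);Rm=cv2.Rodrigues(np.array(c["rvec"],float))[0];t=np.array(c["tvec"],float).ravel()
    v,u=np.mgrid[:d.shape[0],:d.shape[1]];x=(u-K[0,2])/K[0,0];y=(v-K[1,2])/K[1,1];r=np.hypot(x,y)+1e-9
    k=np.tan(np.minimum(r,1.5))/r
    return (np.stack([x*k*d,y*k*d,d],-1)-t)@Rm
E
python3 - <<'E'
from h import *
c=calibration("wrist");s=ctrl.get_state();Rm=cv2.Rodrigues(np.array(c["rvec"]))[0];C=-Rm.T@c["tvec"]
R0=R.from_quat(s["ee_rot"]);print(c["K"][0],"cam in tool",R0.inv().apply(C-s["position"]).round(4),"axis in tool",R0.inv().apply(Rm[2]).round(3))
go([.42,-.25,.30],Rboard(-.194,0.0))
E
```

```text
[297.31863964   0.         255.68688278] cam in tool [ 6.580e-02 -1.000e-04 -1.421e-01] axis in tool [-0.258  0.     0.966]
row [ 265.8 -139.4  -69.1] [-8.00e-02 -5.00e-02 -5.26e+01] | 308.0 52.6 TCP goal [ 0.42 -0.25  0.3 ]
```

Call:
step_arm --pt "0 -20 -69 0 0 -10" --pt "266 -139 -69 0 0 -52.6" --pt "266 -139 -69 0 0 -52.6" --pt "266 -139 -69 0 0 -52.6" --pt "266 -139 -69 0 0 -52.6" --pt "266 -139 -69 0 0 -52.6" --pt "266 -139 -69 0 0 -52.6" --pt "266 -139 -69 0 0 -52.6" --pt "266 -139 -69 0 0 -52.6" --pt "266 -139 -69 0 0 -52.6" --pt "266 -139 -69 0 0 -52.6"

```text
time_s: 1.2
position: [0.4197, -0.2517, 0.3]
ee_rot: [0.773, 0.634, -0.0, -0.0]
wrist_force: [0.0, -0.5, 0.1]
width: 0.0854
```

```bash
python3 - <<'E'
from h import *
s=ctrl.get_state();print(s["position"],s["dq"].max())
c,im,d=snap("wrist");P=wworld(c,d);np.savez("w1.npz",im=im,P=P,d=d);cv2.imwrite("pics/w1.png",im)
E
```

```text
[ 0.41970258 -0.25170105  0.29995731] 0.001765458235672126
```

View pics/w1.png

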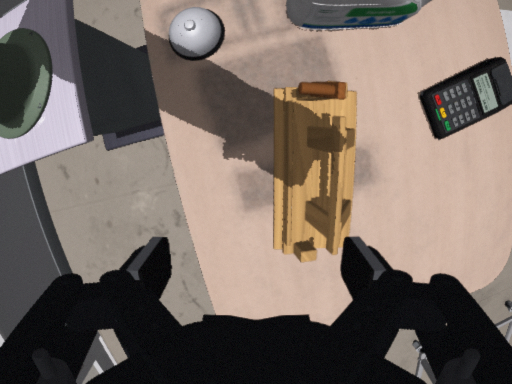

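The wrist view shows the easel upright along the columns, at x 274–356. The keeper bar and pin are at (298–346, 82–98) at its top end, and the right guide is at (305,250). Next I'll measure these.

```bash
python3 - <<'E'
from h import *
z=np.load("w1.npz");P=z["P"];im=z["im"];hsv=cv2.cvtColor(im,cv2.COLOR_BGR2HSV)
for psi in(-.194,):
    O=np.array([.47,-.27,0]);Q=R.from_euler("z",-psi).apply((P-O).reshape(-1,3)).reshape(P.shape)
f=lambda p:tuple(int(x) for x in np.round(p*1000))
for r in (130,170,225):
    print(r,[(c,)+f(Q[r,c]) for c in range(272,358,3)])
reg=np.zeros(im.shape[:2],bool);reg[75:265,268:360]=1
br=reg&(hsv[...,0]<12)&(hsv[...,1]>140);br[110:]=0
q=Q[br];print("keeper n",len(q));q=q[np.argsort(q[:,0])]
for p in q[::25]:print(f(p),end=' ')
print()
# back top edge: yaw fit
m=reg.copy()&~br&(P[...,2]>.108)&(P[...,2]<.13);q=Q[m]
xs=[];ys=[]
for y in np.arange(-.1,.1,.01):
    w=q[abs(q[:,1]-y)<.005]
    if len(w)>4: xs.append(np.percentile(w[:,0],10));ys.append(y)
print("edge",np.round(xs,4),np.round(ys,3),np.polyfit(ys,xs,1))
# guides
print([(r,)+f(Q[r,305]) for r in range(228,266,2)])
print([(r,)+f(Q[r,290]) for r in range(76,120,2)])
print([(r,)+f(Q[r,322]) for r in range(76,120,2)])
E
```

```text
130 [(272, -28, 54, -1), (275, -24, 54, 9), (278, -20, 54, 10), (281, -16, 54, 9), (284, -13, 55, 21), (287, -10, 56, 34), (290, -6, 56, 40), (293, -1, 55, 28), (296, 4, 55, 25), (299, 8, 55, 26), (302, 13, 55, 23), (305, 17, 56, 23), (308, 21, 56, 27), (311, 23, 56, 36), (314, 25, 57, 48), (317, 28, 57, 57), (320, 30, 58, 65), (323, 32, 58, 73), (326, 34, 59, 80), (329, 35, 59, 92), (332, 37, 60, 98), (335, 39, 60, 104), (338, 41, 61, 111), (341, 43, 61, 115), (344, 47, 61, 115), (347, 64, 59, 73), (350, 75, 59, 51), (353, 86, 58, 30), (356, 102, 57, -1)]
170 [(272, -28, -6, 0), (275, -24, -5, 9), (278, -20, -5, 10), (281, -15, -5, 9), (284, -12, -2, 27), (287, -9, 0, 39), (290, -5, 1, 41), (293, 1, -2, 25), (296, 5, -2, 26), (299, 10, -2, 25), (302, 14, -2, 23), (305, 19, -2, 23), (308, 24, -3, 21), (311, 28, -3, 21), (314, 35, -5, 9), (317, 39, -4, 10), (320, 44, -5, 9), (323, 49, -4, 9), (326, 54, -5, 8), (329, 58, -4, 9), (332, 39, 12, 100), (335, 40, 14, 108), (338, 42, 15, 114), (341, 45, 15, 115), (344, 82, -4, 10), (347, 87, -4, 9), (350, 91, -4, 10), (353, 96, -4, 10), (356
[... 1434 characters left out ...]
0, -5, 112, 27), (92, -5, 109, 28), (94, -5, 106, 28), (96, -5, 103, 28), (98, -5, 100, 28), (100, -6, 97, 38), (102, -7, 94, 41), (104, -6, 91, 40), (106, -6, 88, 40), (108, -7, 86, 41), (110, -6, 83, 39), (112, -7, 80, 41), (114, -7, 78, 42), (116, -6, 75, 39), (118, -7, 72, 42)]
[(76, 46, 137, 0), (78, 46, 134, 1), (80, 46, 131, 0), (82, 17, 112, 130), (84, 11, 107, 159), (86, 10, 104, 162), (88, 11, 103, 160), (90, 10, 101, 161), (92, 10, 99, 161), (94, 11, 97, 156), (96, 17, 97, 131), (98, 27, 98, 89), (100, 44, 100, 10), (102, 44, 97, 10), (104, 44, 94, 10), (106, 44, 91, 10), (108, 44, 88, 11), (110, 45, 85, 8), (112, 44, 82, 10), (114, 44, 79, 10), (116, 45, 76, 9), (118, 45, 73, 9)]
```

```bash
python3 - <<'E'
from h import *
z=np.load("w1.npz");P=z["P"];im=z["im"]
psi=-.189;O=np.array([.47,-.27,0]);T=lambda P:R.from_euler("z",-psi).apply((P-O).reshape(-1,3)).reshape(P.shape)
Q=T(P)
for r in range(80,102,2): print(r,[tuple(int(x) for x in np.round(Q[r,c]*1000)) for c in range(296,350,6)])
s=np.load("scene0.npz");Qs=T(s["P"])
for r in range(128,156,2): print(r,[tuple(int(x) for x in np.round(Qs[r,c]*1000)) for c in range(216,240,3)])
a=cv2.resize(im[70:110,280:360],(800,400),interpolation=cv2.INTER_CUBIC);b=cv2.resize(s["im"][115:195,155:255],(400,200*8//5//1),interpolation=cv2.INTER_CUBIC)
b=cv2.resize(s["im"][120:160,190:250],(300,200),interpolation=cv2.INTER_CUBIC);e=np.zeros((200,800,3),np.uint8);e[:,:300]=b;cv2.imwrite("pics/k.png",np.vstack([a,e]))
E
```

```text
80 [(8, 129, -1), (17, 130, 0), (26, 130, -1), (35, 130, -1), (44, 131, -1), (54, 131, -3), (63, 132, -2), (72, 132, 0), (81, 133, 1)]
82 [(8, 126, -2), (-9, 107, 165), (26, 127, -2), (13, 114, 111), (17, 112, 126), (20, 111, 140), (23, 110, 153), (26, 109, 162), (32, 109, 163)]
84 [(8, 123, -1), (-9, 105, 164), (-3, 105, 163), (3, 106, 161), (9, 106, 160), (16, 107, 157), (22, 108, 155), (26, 107, 163), (32, 107, 164)]
86 [(8, 120, -1), (-9, 103, 165), (-3, 103, 165), (3, 104, 163), (9, 104, 162), (15, 105, 160), (21, 105, 159), (26, 105, 164), (32, 105, 162)]
88 [(4, 114, 28), (-9, 101, 165), (-3, 102, 164), (3, 102, 163), (9, 102, 162), (15, 103, 160), (21, 103, 159), (26, 103, 165), (32, 103, 163)]
90 [(4, 111, 30), (-9, 99, 165), (-3, 100, 164), (3, 100, 164), (9, 100, 161), (15, 101, 159), (21, 101, 159), (26, 101, 164), (32, 101, 162)]
92 [(4, 109, 29), (-9, 98, 164), (-3, 98, 162), (3, 98, 163), (9, 98, 161), (15, 99, 159), (21, 99, 159), (26, 99, 163), (32, 99, 163)]
94 [(4, 106, 29), (9, 104, 52), (-2, 96, 159), (4, 97, 158), (10, 97, 156), (15, 97, 159), (22, 97, 156), (26
[... 1616 characters left out ...]
238, 236), (77, 241, 235), (71, 245, 235)]
146 [(-52, -74, 2), (-64, -76, -4), (-69, -65, 0), (25, 113, 138), (90, 237, 233), (86, 243, 235), (80, 246, 234), (75, 251, 235)]
148 [(-49, -69, -2), (-56, -62, -1), (-63, -56, 0), (26, 113, 132), (94, 243, 233), (91, 250, 235), (85, 253, 235), (81, 259, 236)]
150 [(-43, -60, -1), (-48, -50, 2), (28, 101, 120), (23, 109, 122), (93, 241, 225), (94, 255, 234), (90, 261, 236), (84, 264, 235)]
152 [(-8, 3, 42), (40, 106, 121), (33, 109, 120), (29, 117, 122), (92, 238, 218), (93, 253, 227), (89, 259, 229), (87, 268, 234)]
154 [(50, 107, 120), (43, 111, 118), (36, 113, 117), (27, 114, 113), (92, 239, 213), (93, 254, 222), (90, 261, 225), (86, 267, 227)]
```

View pics/k.png

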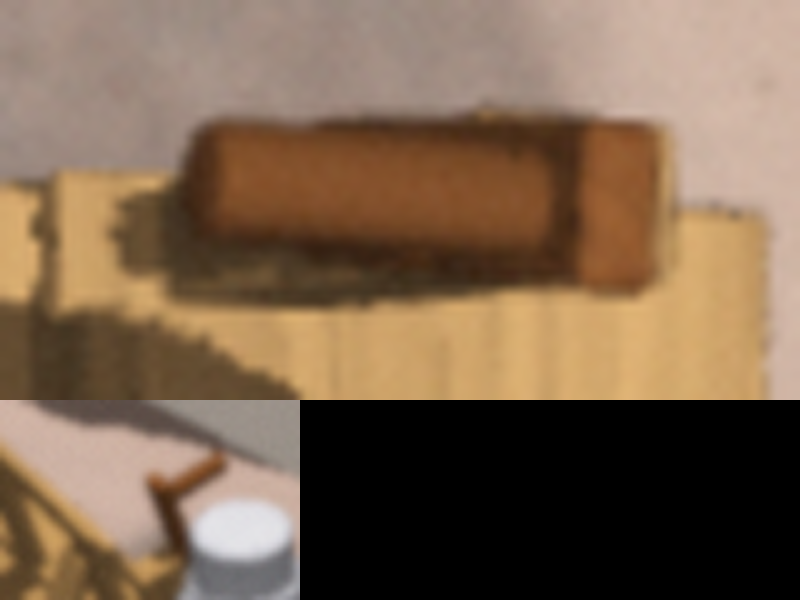

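The keeper stands nearly upright, at about +0.1 rad. Pin and bar are centred at easel y ≈ +110 mm from the seat, with the right edge about 6 mm clear of the board's slot. Next stop is above the coat tab.

```bash
python3 - <<'E'
from h import *
Rt=Rboard(-.083);g=np.array([.5065,.160,.1355]);bz=-Rt.as_matrix()[:,2]
go(g+.14*bz,Rt,True)
E
```

```text
row [423.9  32.2  46.8] [13.13 -0.75 -6.47] | 428.0 14.7 TCP goal [0.534  0.1577 0.2533]
```

Call:
step_arm --pt "25 0 0 1 0 0" --pt "70 5 0 3 0 -1" --pt "120 10 0 5 0 -2" --pt "170 14 0 7 0 -3" --pt "220 18 0 9 0 -4" --pt "270 22 0 10 -0.3 -5" --pt "320 26 5 12 -0.5 -6" --pt "370 29 20 13.1 -0.75 -6.5" --pt "410 31 40 13.1 -0.75 -6.5" --pt "424 32 47 13.1 -0.75 -6.5" --pt "424 32 47 13.1 -0.75 -6.5" --pt "424 32 47 13.1 -0.75 -6.5"

```text
time_s: 2.45
position: [0.5337, 0.1577, 0.2536]
ee_rot: [0.73, 0.673, -0.078, -0.084]
wrist_force: [-0.0, 0.5, 0.9]
width: 0.0853
```

```bash
python3 - <<'E'
from h import *
s=ctrl.get_state();print(s["position"],s["joints"].round(2))
c,im,d=snap("wrist");P=wworld(c,d);np.savez("w2.npz",im=im,P=P,d=d);cv2.imwrite("pics/w2.png",im)
T=lambda P:(R.from_euler("z",.083).apply((P-[.5,.16,0]).reshape(-1,3))).reshape(P.shape)
Q=T(P);m=(Q[...,2]>.143)&(Q[...,2]<.16)&(abs(Q[...,0])<.1)&(abs(Q[...,1])<.2)
n,l,st,_=cv2.connectedComponentsWithStats(m.astype(np.uint8))
for i in range(1,n):
    if st[i,4]>15:
        q=Q[l==i];print(st[i],"x",np.percentile(q[:,0],[2,50,98]).round(4),"y",np.percentile(q[:,1],[2,50,98]).round(4),"z",np.percentile(q[:,2],[50,95]).round(4),"slope",np.polyfit(q[:,1],q[:,0],1)[0].round(3))
E
```

```text
[0.53368682 0.15767616 0.25356378] [0.13 0.51 0.11 1.4  0.05 1.78]
[224  68  11  35 320] x [-0.0176 -0.0131 -0.0101] y [0.0789 0.0932 0.1073] z [0.1493 0.1507] slope 0.001
[238 123  10  36 331] x [-0.0055 -0.0014  0.0017] y [0.0313 0.0451 0.0595] z [0.1496 0.151 ] slope 0.004
[252 179   9  34 301] x [0.0066 0.0105 0.0138] y [-0.0169 -0.0021  0.0117] z [0.1496 0.1509] slope -0.007
[215 225   9  31 251] x [-0.0301 -0.0256 -0.0224] y [-0.0635 -0.0487 -0.0352] z [0.1492 0.1505] slope -0.001
```

View pics/w2.png

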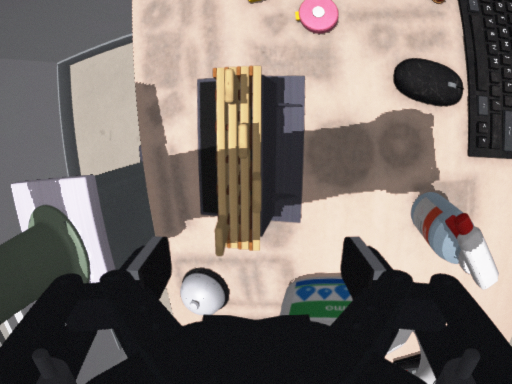

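The coat tab is confirmed at (257,195), the rearmost layer. The tabs are 12 mm apart in depth and the yaw fits. Now to descend and grip.

```bash
python3 - <<'E'
from h import *
Rt=Rboard(-.083);g=np.array([.5067,.1571,.1354]);bz=-Rt.as_matrix()[:,2]
go(g+.002*bz,Rt,True)
E
```

```text
row [ -2.4   0.4 138.7] [0.1  0.04 0.03] | 139.0 0.1 TCP goal [0.5028 0.1574 0.1188]
```

Call:
step_arm --pt "-2.4 0.4 30 0 0 0" --pt "-2.4 0.4 70 0 0 0" --pt "-2.4 0.4 100 0 0 0" --pt "-2.4 0.4 120 0 0 0" --pt "-2.4 0.4 132 0 0 0" --pt "-2.4 0.4 138.5 0 0 0" --pt "-2.4 0.4 138.5 0 0 0" --pt "-2.4 0.4 138.5 0 0 0" --claw 90

```text
time_s: 3.3
position: [0.5035, 0.159, 0.1194]
ee_rot: [0.73, 0.674, -0.077, -0.083]
wrist_force: [-0.5, -0.7, -0.3]
width: 0.0553
```

Call:
step_arm --pt "0 0 0 0 0 0" --pt "0 0 0 0 0 0" --pt "0 0 0 0 0 0" --pt "0 0 0 0 0 0" --pt "0 0 0 0 0 0" --pt "0 0 0 0 0 0" --pt "0 0 0 0 0 0" --pt "0 0 0 0 0 0" --claw 255 --newtons 70

```text
time_s: 4.1
position: [0.5027, 0.1594, 0.1187]
ee_rot: [0.73, 0.674, -0.077, -0.084]
wrist_force: [-0.1, 0.0, 5.3]
width: 0.007
```

Call:
step_arm --pt "0 0 -3 0 0 0" --pt "0 0 -8 0 0 0" --pt "0 0 -13 0 0 0" --pt "0 0 -18 0 0 0" --pt "0 0 -23 0 0 0" --pt "0 0 -28 0 0 0" --pt "0 0 -33 0 0 0" --pt "0 0 -38 0 0 0" --pt "0 0 -43 0 0 0" --pt "0 0 -48 0 0 0" --pt "0 0 -53 0 0 0" --pt "0 0 -58 0 0 0"

```text
time_s: 5.3
position: [0.5157, 0.1582, 0.1752]
ee_rot: [0.73, 0.674, -0.078, -0.084]
wrist_force: [-0.5, 0.9, -1.9]
width: 0.0071
```

```bash
python3 - <<'E'
from h import *
s=ctrl.get_state();print(s["position"],s["wrist_force"],s["width"])
c,im,d=snap("scene");cv2.imwrite("pics/s2.png",cv2.resize(im[140:290,250:450],(800,600),interpolation=cv2.INTER_CUBIC))
E
```

```text
[0.51565177 0.15821246 0.17517387] [-0.52189143  0.90140555 -1.91768813] 0.007124804459744613
```

View pics/s2.png

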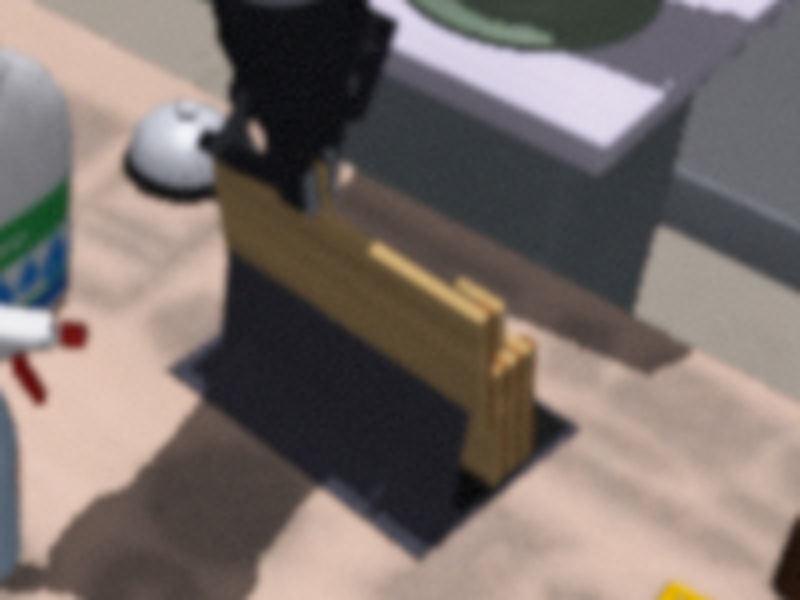

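The coat board alone is rising (top edge from (220,165) to (490,315)), and the others stay down at (520,350). I'll continue the draw.

Call:
step_arm --pt "0 0 -5 0 0 0" --pt "0 0 -10 0 0 0" --pt "0 0 -15 0 0 0" --pt "0 0 -19 0 0 0" --pt "0 0 -23 0 0 0" --pt "0 0 -27 0 0 0" --pt "0 0 -31 0 0 0" --pt "0 0 -35 0 0 0" --pt "0 0 -39 0 0 0" --pt "0 0 -43 0 0 0" --pt "0 0 -47 0 0 0" --pt "0 0 -51 0 0 0"

```text
time_s: 6.55
position: [0.5272, 0.1573, 0.2248]
ee_rot: [0.73, 0.674, -0.078, -0.084]
wrist_force: [0.6, -0.8, -1.7]
width: 0.0072
```

Call:
step_arm --pt "0 0 -4 0 0 0" --pt "0 0 -8 0 0 0" --pt "0 0 -12 0 0 0" --pt "0 0 -17 0 0 0" --pt "0 0 -24 0 0 0" --pt "0 0 -34 0 0 0" --pt "0 0 -48 0 0 0" --pt "0 0 -65 0 0 0" --pt "0 0 -85 0 0 0" --pt "0 0 -105 0 0 0" --pt "0 0 -120 0 0 0" --pt "0 0 -120 0 0 0"

```text
time_s: 7.75
position: [0.5555, 0.1552, 0.3438]
ee_rot: [0.73, 0.674, -0.076, -0.083]
wrist_force: [1.2, -0.3, -1.2]
width: 0.007
```

```bash
python3 - <<'E'
from h import *
s=ctrl.get_state();print(s["position"],s["wrist_force"],s["moment"],s["width"],s["joints"].round(2))
c,im,d=snap("scene");P=world(c,d);np.savez("s3.npz",im=im,P=P)
c,im2,d=snap("top")
cv2.imwrite("pics/s3.png",np.hstack([cv2.resize(im[60:290,220:450],(400,400)),cv2.resize(im2[150:270,100:220],(400,400))]))
E
```

```text
[0.55546179 0.155173   0.34378968] [ 1.19273285 -0.26146749 -1.24521326] [-0.05304947 -0.35506807 -0.03180882] 0.0069515384209273105 [0.12 0.53 0.37 1.64 0.05 1.77]
```

View pics/s3.png

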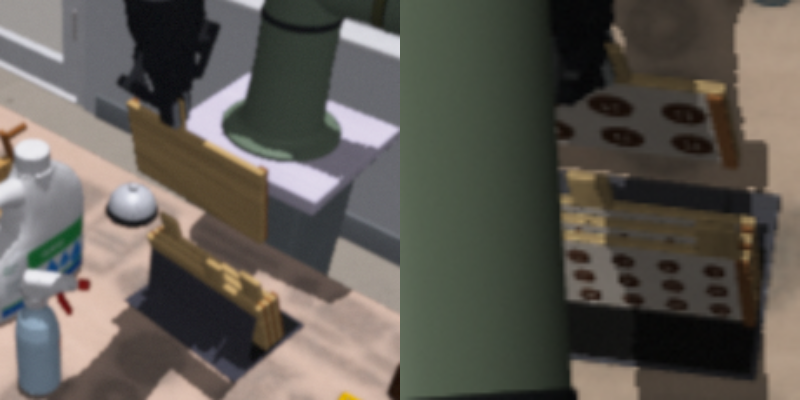

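The coat board hangs free at (200,170) in the left half. The three others lean on the bookend at (215,285). Next I'll measure how the board sits in the grip.

```bash
python3 - <<'E'
from h import *
z=np.load("s3.npz");P=z["P"];im=z["im"];s=ctrl.get_state()
R0=R.from_quat(s["ee_rot"]);Q=R0.inv().apply((P-s["position"]).reshape(-1,3)).reshape(P.shape)*1000
hsv=cv2.cvtColor(im,cv2.COLOR_BGR2HSV)
m=(abs(Q[...,1])<20)&(abs(Q[...,0])<160)&(Q[...,2]>8)&(Q[...,2]<140)&(hsv[...,1]>70)
m=cv2.morphologyEx(m.astype(np.uint8),cv2.MORPH_OPEN,np.ones((3,3)))>0
q=Q[m];print(len(q))
A=np.c_[q[:,0],q[:,2],np.ones(len(q))];co=np.linalg.lstsq(A,q[:,1],rcond=None)[0];print("plane y=",co)
print("x",np.percentile(q[:,0],[1,99]),"z",np.percentile(q[:,2],[1,99]))
r=cv2.minAreaRect(q[:,[0,2]].astype(np.float32));print(r)
for a in range(-110,100,20):
    w=q[abs(q[:,0]-a)<8]
    if len(w)>5: print(a,w[:,2].min().round(1),w[:,2].max().round(1))
E
```

```text
2726
plane y= [-6.47702251e-03  1.65416893e-03  3.81201787e+00]
x [-66.72917258 118.24244642] z [  8.97716894 111.71310975]
((24.079505920410156, 61.4387321472168), (190.44142150878906, 106.78265380859375), 0.04149132966995239)
-70 11.0 108.3
-50 8.3 110.0
-30 8.6 109.8
-10 8.2 109.8
10 8.1 111.8
30 8.6 111.4
50 8.1 114.4
70 9.5 114.4
90 8.1 113.6
```

```bash
cat >> h.py <<'E'
PSI=-.189;EO=np.array([.47,-.27,0])
SEAT=EO+R.from_euler("z",PSI).apply([.0145,-.008,.024])
def place(db,roll=1.0):
    "db: board offset from seat in easel-sloped axes, mm"
    B=Rb(PSI);o=SEAT+B.apply(np.array(db)/1000)
    Rt=Rboard(PSI)
    return o-Rt.apply([.024,-.002,.116]), Rt*R.from_euler("y",roll,degrees=True)
E
python3 - <<'E'
from h import *
print(SEAT)
s=ctrl.get_state()
for w in ([.53,.155,.41],):go(w,R.from_quat(s["ee_rot"]))
p,Rt=place([-4,-2,160]);go(p,Rt)
go([p[0]-.02,p[1],.42],Rt)
p,Rt=place([-4,-2,60]);go(p,Rt)
E
```

```text
[ 0.48273878 -0.28058175  0.024     ]
row [ -2.1 -39.3 -61.4] [0. 0. 0.] | 73.0 0.0 TCP goal [0.53  0.155 0.41 ]
row [-472.5   31.5   42.1] [0.04 2.41 6.08] | 475.0 6.5 TCP goal [ 0.5377 -0.3176  0.2932]
row [-474.1  -16.6  -76.9] [0.04 2.41 6.08] | 481.0 6.5 TCP goal [ 0.5177 -0.3176  0.42  ]
row [-470.1   31.5  142.1] [0.04 2.41 6.08] | 492.0 6.5 TCP goal [ 0.5154 -0.3133  0.1958]
```

Call:
step_arm --pt "0 -15 -25 0 0 0" --pt "-2 -30 -50 0 0 0" --pt "-10 -39 -66 0 0 0" --pt "-30 -38 -76 0 0.2 0.5" --pt "-65 -36 -77 0 0.5 1" --pt "-105 -34 -77 0 0.8 1.5" --pt "-145 -32 -77 0 1 2" --pt "-185 -30 -77 0 1.2 2.5" --pt "-225 -28 -77 0 1.4 3" --pt "-265 -26 -77 0 1.6 3.5" --pt "-305 -24 -77 0 1.8 4" --pt "-340 -22 -77 0 2 4.5"

```text
time_s: 9.05
position: [0.5225, -0.1852, 0.4203]
ee_rot: [0.757, 0.643, -0.068, -0.093]
wrist_force: [0.4, 0.6, -1.7]
width: 0.0068
```

```bash
python3 - <<'E'
from h import *
s=ctrl.get_state();print(s["position"],s["joints"].round(2))
p,Rt=place([-4,-2,160]);go([p[0]-.02,p[1],.40],Rt);go(p,Rt)
E
```

```text
[ 0.52247311 -0.18517359  0.42029019] [-0.45  0.51  0.53  1.82 -0.05  1.29]
row [-131.7   20.8   13.7] [-0.1   0.37  1.52] | 134.0 1.6 TCP goal [ 0.5177 -0.3176  0.4   ]
row [-130.2   64.6  113.2] [-0.1   0.37  1.52] | 184.0 1.6 TCP goal [ 0.5377 -0.3176  0.2932]
```

Call:
step_arm --pt "-30 5 3 0 0.1 0.5" --pt "-65 12 8 0 0.3 1" --pt "-100 20 14 -0.1 0.4 1.5" --pt "-125 35 30 -0.1 0.4 1.5" --pt "-130 50 60 -0.1 0.4 1.5" --pt "-130 60 90 -0.1 0.4 1.5" --pt "-130 64 108 -0.1 0.4 1.5" --pt "-130.2 64.6 113 -0.1 0.4 1.5" --pt "-130.2 64.6 113 -0.1 0.4 1.5" --pt "-130.2 64.6 113 -0.1 0.4 1.5"

```text
time_s: 10.05
position: [0.5391, -0.3161, 0.2956]
ee_rot: [0.766, 0.633, -0.066, -0.093]
wrist_force: [-0.4, -1.1, -1.8]
width: 0.0071
```

```bash
python3 - <<'E'
from h import *
s=ctrl.get_state();print(s["position"],s["joints"].round(2))
for h in(160,60,0):
    p,Rt=place([-4,-2,h]);go(p,Rt)
# check the board against easel with scene + top depth, in seat/slope axes
B=Rb(PSI)
for n in("scene","top"):
    c,im,d=snap(n);P=world(c,d);Q=B.inv().apply((P-SEAT).reshape(-1,3)).reshape(P.shape)*1000;np.savez(n+"4.npz",im=im,Q=Q)
    m=(abs(Q[...,0])<22)&(abs(Q[...,1])<115)&(Q[...,2]>165)&(Q[...,2]<265)
    q=Q[m];print(n,len(q))
    if len(q)>30:print("x",np.percentile(q[:,0],[2,50,98]).round(1),"y",np.percentile(q[:,1],[1,99]).round(1),"z",np.percentile(q[:,2],[1,99]).round(1))
    m=(abs(Q[...,0]-6)<8)&(abs(Q[...,1])<90)&(Q[...,2]>30)&(Q[...,2]<94);q=Q[m]
    if len(q)>30:print(" easel back x",np.percentile(q[:,0],[2,25,50,75,98]).round(1),len(q))
cv2.imwrite("pics/t4.png",np.hstack([cv2.resize(np.load("scene4.npz")["im"][50:210,130:290],(400,400)),cv2.resize(np.load("top4.npz")["im"][160:280,290:410],(400,400))]))
E
```

```text
[ 0.53909658 -0.31605269  0.29559137] [-0.61  0.64  0.45  1.59 -0.08  1.16]
row [-1.8 -0.5  2.5] [0.16 0.05 0.08] | 3.0 0.2 TCP goal [ 0.5377 -0.3176  0.2932]
row [ -3.5  -0.8 102.5] [0.16 0.05 0.08] | 103.0 0.2 TCP goal [ 0.5154 -0.3133  0.1958]
row [ -4.4  -0.9 162.5] [0.16 0.05 0.08] | 163.0 0.2 TCP goal [ 0.5019 -0.3107  0.1374]
scene 901
x [-8.5  1.8  3.1] y [-91.6  97. ] z [166.5 263.5]
 easel back x [ 4.6  9.  11.9 12.8 13.9] 180
top 715
x [-9.6 -6.  -2.9] y [20.1 97.1] z [166.1 263.5]
 easel back x [ 4.   5.1  5.8  6.5 12.9] 194
```

View pics/t4.png

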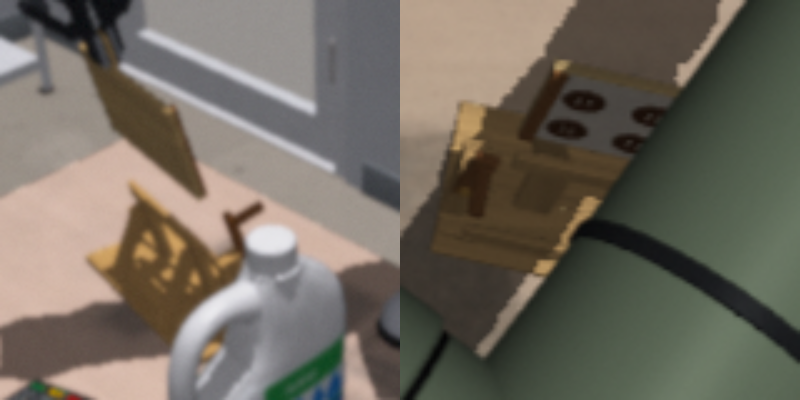

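Board back is at x ≈ +2 and the easel back at +5.8 in seat axes; the board is centred sideways within about 3 mm. It hangs squarely above the trough (left half, (150,130)), so I'm lowering it.

Call:
step_arm --pt "-2 -0.5 15 0.1 0 0.1" --pt "-5 -0.8 35 0.2 0 0.1" --pt "-5.5 -0.8 55 0.2 0 0.1" --pt "-5.5 -0.8 75 0.2 0 0.1" --pt "-5.5 -0.8 95 0.2 0 0.1" --pt "-5.5 -0.8 110 0.2 0 0.1" --pt "-5.5 -0.8 122 0.2 0 0.1" --pt "-5.5 -0.8 132 0.2 0 0.1" --pt "-5.5 -0.8 140 0.2 0 0.1" --pt "-5.5 -0.8 144 0.2 0 0.1" --pt "-5.5 -0.8 144 0.2 0 0.1"

```text
time_s: 11.25
position: [0.5054, -0.3127, 0.1541]
ee_rot: [0.766, 0.632, -0.067, -0.095]
wrist_force: [0.4, -0.2, -1.8]
width: 0.0067
```

Call:
step_arm --pt "0 0 2 0 0 0" --pt "0 0 4 0 0 0" --pt "0 0 6 0 0 0" --pt "0 0 8 0 0 0" --pt "0 0 10 0 0 0" --pt "0 0 12 0 0 0" --pt "0 0 12 0 0 0"

```text
time_s: 11.95
position: [0.5027, -0.3119, 0.1423]
ee_rot: [0.766, 0.632, -0.067, -0.095]
wrist_force: [0.9, -0.1, -2.0]
width: 0.0074
```

No contact yet, as expected with about 5 mm left.

Call:
step_arm --pt "0 0 1 0 0 0" --pt "0 0 2 0 0 0" --pt "0 0 3 0 0 0" --pt "0 0 4 0 0 0" --pt "0 0 4 0 0 0"

```text
time_s: 12.45
position: [0.5026, -0.3117, 0.1398]
ee_rot: [0.766, 0.632, -0.067, -0.094]
wrist_force: [0.6, 3.0, 3.7]
width: 0.007
```

Call:
step_arm --pt "0 0 1 0 0 0" --pt "0 0 2 0 0 0" --pt "0 0 2 0 0 0"

```text
time_s: 12.75
position: [0.5029, -0.3115, 0.1395]
ee_rot: [0.766, 0.632, -0.066, -0.093]
wrist_force: [2.3, 5.7, 12.7]
width: 0.007
```

Ledge contact made. I'll ease off, bring the board back against the easel, then release.

Call:
step_arm --pt "0 0 -2 0 0 0" --pt "0 1 -2 0 0 0" --pt "0 2 -2 0 0 0" --pt "0 3 -2 0 0 0" --pt "0 4 -2 0 0 0" --pt "0 4 -2 0 0 0"

```text
time_s: 13.35
position: [0.5051, -0.3123, 0.139]
ee_rot: [0.766, 0.632, -0.068, -0.095]
wrist_force: [-1.1, 3.5, 9.9]
width: 0.0068
```

```bash
python3 - <<'E'
from h import *
s=ctrl.get_state();f=Rb(PSI).inv().apply(s["wrist_force"]);print("force in slope axes",f.round(1),s["moment"].round(2))
p,Rt=place([0,-2,0],0);go(p,Rt)
c,im,d=snap("scene");P=world(c,d);Q=Rb(PSI).inv().apply((P-SEAT).reshape(-1,3)).reshape(P.shape)*1000
m=(abs(Q[...,0]-6)<6)&(abs(Q[...,1])<112)&(Q[...,2]>99)&(Q[...,2]<114);q=Q[m]
for y in range(-100,101,20):
    w=q[abs(q[:,1]-y)<8]
    if len(w)>2:print(y,"top",w[:,2].max().round(1),"x",np.median(w[:,0]).round(1),end="; ")
E
```

```text
force in slope axes [-4.   3.3  9.2] [ 0.37  1.15 -0.25]
row [0.9 1.  2.3] [-0.19 -0.94 -0.03] | 3.0 1.0 TCP goal [ 0.5057 -0.3115  0.1365]
-80 top 110.0 x 4.0; -20 top 109.8 x 3.7; 0 top 113.3 x 3.8; 20 top 112.1 x 2.8; 40 top 112.5 x 3.9; 60 top 112.7 x 4.4; 80 top 112.4 x 3.6; 100 top 109.2 x 2.1;
```

Call:
step_arm --pt "0 0 0 0 0 0" --pt "0 0 0 0 0 0" --pt "0 0 0 0 0 0" --pt "0 0 0 0 0 0" --pt "0 0 0 0 0 0" --pt "0 0 0 0 0 0" --claw 110

```text
time_s: 14.0
position: [0.5058, -0.3125, 0.1377]
ee_rot: [0.766, 0.632, -0.067, -0.095]
wrist_force: [-0.2, -0.6, -0.1]
width: 0.0487
```

Call:
step_arm --pt "0 0 -10 0 0 0" --pt "0 0 -30 0 0 0" --pt "0 0 -60 0 0 0" --pt "0 0 -90 0 0 0" --pt "0 0 -120 0 0 0" --pt "0 0 -140 0 0 0" --pt "0 0 -140 0 0 0" --pt "0 0 -140 0 0 0"

```text
time_s: 14.8
position: [0.5372, -0.321, 0.2743]
ee_rot: [0.766, 0.632, -0.067, -0.094]
wrist_force: [0.3, 0.1, -0.5]
width: 0.0487
```

```bash
python3 - <<'E'
from h import *
s=ctrl.get_state();print(s["position"],s["width"])
np.set_printoptions(suppress=True)
for n in("scene","wrist"):
    c,im,d=snap(n);P=(wworld if n=="wrist" else world)(c,d);Q=Rb(PSI).inv().apply((P-SEAT).reshape(-1,3)).reshape(P.shape)*1000;np.savez(n+"5.npz",im=im,Q=Q)
    m=(abs(Q[...,0])<14)&(abs(Q[...,1])<98)&(Q[...,2]>99)&(Q[...,2]<116);q=Q[m]
    print(n,"y",np.percentile(q[:,1],[1,99]).round(1))
    for y in range(-90,91,20):
        w=q[abs(q[:,1]-y)<8]
        if len(w)>2:print(y,"top",w[:,2].max().round(1),"x",np.percentile(w[:,0],[3,50,97]).round(1),end="; ")
    # keeper
    m=(Q[...,0]>-50)&(Q[...,0]<0)&(abs(Q[...,1]-110)<40)&(Q[...,2]>122)&(Q[...,2]<165);q=Q[m];print("\nkeeper",len(q))
    for a in(-40,-30,-20,-12):
        w=q[abs(q[:,0]-a)<5]
        if len(w):print(a,np.percentile(w[:,1],[3,50,97]).round(1),w[:,2].max().round(1))
cv2.imwrite("pics/w5.png",np.load("wrist5.npz")["im"])
E
```

```text
[ 0.53718846 -0.32098056  0.27431569] 0.04872899817577333
scene y [-95.5  92.7]
-90 top 112.5 x [-6.   0.6  5.6]; -70 top 111.6 x [-2.2  3.1  5.1]; -50 top 111.4 x [1.2 4.2 5.6]; -30 top 113.0 x [ 4.   4.8 11.4]; -10 top 113.9 x [-2.3  2.7  5.8]; 10 top 112.4 x [-3.1  2.7  5.5]; 30 top 113.2 x [-2.6  2.3  5.3]; 50 top 111.0 x [-3.4  3.3  5.1]; 70 top 112.3 x [-2.1  4.   5.3]; 90 top 112.1 x [-6.8 -0.5  4.7]; 
keeper 86
-40 [108.4 114.7 118.6] 134.1
-30 [109.4 115.1 120.6] 134.7
-20 [105.1 117.  121.9] 140.4
-12 [107.4 115.3 122.1] 141.5
wrist y [-96.5  89.2]
-90 top 111.1 x [-5.9  0.5  5.8]; -70 top 111.3 x [-1.6  1.6  5.7]; -50 top 111.6 x [-1.5  2.6  5.6]; -10 top 114.2 x [-2.4  1.6  5.5]; 10 top 111.1 x [-2.4  1.6  5.5]; 30 top 111.1 x [-2.3  1.6  5.5]; 50 top 111.2 x [-2.3  1.6  5.5]; 70 top 111.3 x [-2.3  1.6  5.5]; 90 top 111.2 x [-5.2  0.2  5.5]; 
keeper 594
-40 [104.4 108.8 115. ] 134.5
-30 [104.2 108.4 114.2] 135.2
-20 [100.8 108.3 116.2] 141.7
-12 [100.7 107.9 116.1] 141.7
```

View pics/w5.png

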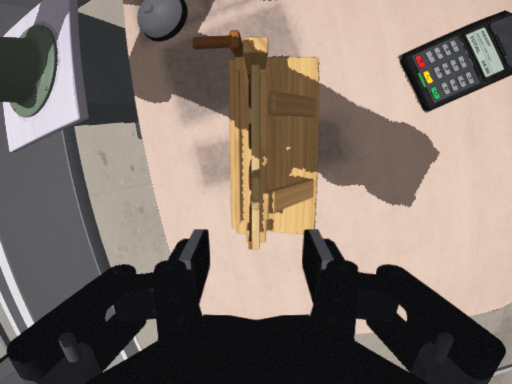

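The board is seated flush: back at +5.5 to +5.8, front at -6, top level at 111 mm. It is centred within about 2 mm. The keeper pin is at (210,42) in the image, at slope coordinates (-40, 109, 128) mm, angle ≈ 0.14. Next I'll grasp the pin.

```bash
cat >> h.py <<'E'
def pin(y,z,x=-39):   # grasp pose for the pin, slope mm
    M=Rb(PSI,0).as_matrix();Rt=R.from_matrix(np.c_[-M[:,0],M[:,1],-M[:,2]])
    return SEAT+Rb(PSI).apply(np.array([x,y,z])/1000),Rt
E
python3 - <<'E'
from h import *
z=np.load("top0.npz")["P"][140:225,240:275].reshape(-1,3);j=z[z[:,2]>.03];print("jug y",np.percentile(j[:,1],[1,99]),"x",np.percentile(j[:,0],[1,99]))
p,Rt=pin(109.5,128);print(p);go(p+[0,0,.10],Rt,True)
E
```

```text
jug y [-0.07015479 -0.0036113 ] x [0.41701878 0.68609025]
[ 0.49467598 -0.17137988  0.15752042]
row [137.7 -59.2  52. ] [ -9.7  -11.31 -89.68] | 159.0 90.9 TCP goal [ 0.4947 -0.1714  0.2385]
```

Call:
step_arm --pt "10 -5 0 -0.9 -1 -8" --pt "25 -12 0 -1.8 -2 -16" --pt "40 -20 0 -2.7 -3 -24" --pt "55 -28 0 -3.5 -4 -32" --pt "70 -36 0 -4.4 -5 -40" --pt "85 -44 0 -5.2 -6 -48" --pt "100 -50 0 -6 -7 -56" --pt "115 -55 5 -7 -8 -64" --pt "130 -58 15 -7.8 -9 -72" --pt "137.7 -59 30 -8.7 -10 -80" --pt "137.7 -59.2 45 -9.5 -11 -88" --pt "137.7 -59.2 52 -9.7 -11.3 -89.7"

```text
time_s: 16.1
position: [0.493, -0.1706, 0.2371]
ee_rot: [0.093, 0.996, 0.0, -0.001]
wrist_force: [0.6, -1.0, -0.5]
width: 0.0485
```

Call:
step_arm --pt "0 0 0 0 0 0" --pt "0 0 0 0 0 0" --newtons 20

```text
time_s: 16.3
position: [0.4947, -0.1716, 0.239]
ee_rot: [0.095, 0.996, -0.0, 0.0]
wrist_force: [0.2, -0.5, 0.7]
width: 0.0483
```

```bash
python3 - <<'E'
from h import *
s=ctrl.get_state();print(s["position"],s["joints"].round(2))
c,im,d=snap("wrist");P=wworld(c,d);Q=Rb(PSI).inv().apply((P-SEAT).reshape(-1,3)).reshape(P.shape)*1000
m=(Q[...,0]>-55)&(Q[...,0]<-8)&(abs(Q[...,1]-110)<30)&(Q[...,2]>122)&(Q[...,2]<165);q=Q[m];print("keeper",len(q))
for a in(-50,-40,-30,-20,-14):
    w=q[abs(q[:,0]-a)<4]
    if len(w):print(a,np.percentile(w[:,1],[3,50,97]).round(1),w[:,2].max().round(1))
p,Rt=pin(109.5,128);go(p,Rt,True)
E
```

```text
[ 0.49474403 -0.1716294   0.23896057] [-0.47  0.27 -0.25  1.05 -0.   -0.29]
keeper 887
-50 [104.6 109.9 115.3] 134.4
-40 [104.5 109.9 115.4] 134.2
-30 [104.4 109.9 115.5] 134.4
-20 [101.9 109.9 118. ] 141.0
-14 [101.2 109.2 117.1] 140.5
row [  0.7   0.4 100.8] [-0.04  0.07 -0.02] | 101.0 0.1 TCP goal [ 0.4947 -0.1714  0.1385]
```

Call:
step_arm --pt "0.7 0.7 30 0 0 0" --pt "0.7 0.7 60 0 0 0" --pt "0.7 0.7 85 0 0 0" --pt "0.7 0.7 100 0 0 0" --pt "0.7 0.7 100 0 0 0" --pt "0.7 0.7 100 0 0 0"

```text
time_s: 16.95
position: [0.4952, -0.1713, 0.1398]
ee_rot: [0.094, 0.996, -0.001, 0.001]
wrist_force: [0.1, 0.2, 0.7]
width: 0.0488
```

Call:
step_arm --pt "0 0 0 0 0 0" --pt "0 0 0 0 0 0" --pt "0 0 0 0 0 0" --pt "0 0 0 0 0 0" --pt "0 0 0 0 0 0" --pt "0 0 0 0 0 0" --claw 255 --newtons 20

```text
time_s: 17.55
position: [0.4955, -0.1714, 0.1404]
ee_rot: [0.094, 0.996, -0.001, 0.002]
wrist_force: [-0.2, 0.7, 6.1]
width: 0.0114
```

```bash
python3 - <<'E'
from h import *
s=ctrl.get_state();R0=R.from_quat(s["ee_rot"]);B=Rb(PSI)
g=s["position"]-.019*R0.as_matrix()[:,2];l=B.inv().apply(g-SEAT)*1000;print("grasp in slope axes",l.round(1),s["width"],s["wrist_force"])
a0=np.arctan2(115-109.9,46)
for a in np.linspace(a0,1.57,13)[1:]:
    dl=np.array([0,46*(np.sin(a0)-np.sin(a)),46*(np.cos(a)-np.cos(a0))])
    print(a.round(2),R0.inv().apply(B.apply(dl)).round(1))
E
```

```text
grasp in slope axes [-38.7 109.6 130. ] 0.01141650697126413 [-0.15351516  0.69359468  6.11946128]
0.23 [ 0.2 -5.5  0.9]
0.35 [  0.6 -10.9   2.5]
0.48 [  1.1 -16.    4.7]
0.6 [  1.8 -20.8   7.5]
0.72 [  2.6 -25.2  10.8]
0.84 [  3.5 -29.2  14.7]
0.96 [  4.5 -32.6  18.9]
1.08 [  5.6 -35.5  23.6]
1.21 [  6.8 -37.8  28.5]
1.33 [  8.  -39.5  33.7]
1.45 [  9.3 -40.5  39.1]
1.57 [ 10.6 -40.9  44.5]
```

Pin gripped (11.4 mm). I'm swinging it along the arc.

Call:
step_arm --pt "0.2 -5.5 0.9 0 0 0" --pt "0.6 -10.9 2.5 0 0 0" --pt "1.1 -16 4.7 0 0 0" --pt "1.8 -20.8 7.5 0 0 0" --pt "2.6 -25.2 10.8 0 0 0" --pt "3.5 -29.2 14.7 0 0 0" --pt "4.5 -32.6 18.9 0 0 0" --pt "5.6 -35.5 23.6 0 0 0" --pt "6.8 -37.8 28.5 0 0 0" --pt "8 -39.5 33.7 0 0 0" --pt "9.3 -40.5 39.1 0 0 0" --pt "10.6 -40.9 44.5 0 0 0"

```text
time_s: 18.75
position: [0.4767, -0.21, 0.0946]
ee_rot: [0.094, 0.996, -0.001, 0.001]
wrist_force: [0.8, -0.2, 1.7]
width: 0.0114
```

Call:
step_arm --pt "0 0 1 0 0 0" --pt "0.3 0 2 0 0 0" --pt "0.5 0 3 0 0 0" --pt "0.5 0 3 0 0 0"

```text
time_s: 19.15
position: [0.4761, -0.2099, 0.0919]
ee_rot: [0.094, 0.996, -0.001, 0.0]
wrist_force: [0.3, -2.5, 1.6]
width: 0.0113
```

```bash
python3 - <<'E'
from h import *
s=ctrl.get_state();R0=R.from_quat(s["ee_rot"]);B=Rb(PSI)
g=s["position"]-.019*R0.as_matrix()[:,2];l=B.inv().apply(g-SEAT)*1000;print("grasp in slope axes",l.round(1),s["width"],s["wrist_force"],s["moment"])
for n in("wrist",):
    c,im,d=snap(n);P=wworld(c,d);cv2.imwrite("pics/w6.png",im)
E
```

```text
grasp in slope axes [-39.1  68.2  80.1] 0.011269283547316867 [ 0.33687921 -2.50142804  1.55406481] [-0.43352464 -0.11295941  0.0463922 ]
```

View pics/w6.png

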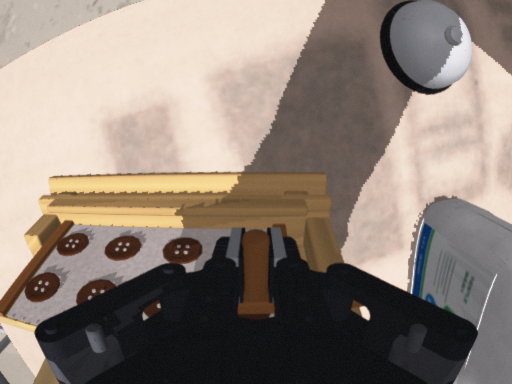

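The pin is still between the fingers at (257,270), and the board with its buttons sits in place. I'll press on to the stop.

Call:
step_arm --pt "0 0.5 1 0 0 0" --pt "0.3 1 3 0 0 0" --pt "0.7 1 5 0 0 0" --pt "0.7 1 5 0 0 0"

```text
time_s: 19.6
position: [0.4759, -0.2101, 0.0892]
ee_rot: [0.094, 0.996, -0.003, 0.001]
wrist_force: [-6.7, -3.1, 20.0]
width: 0.0115
```

The stop is felt at 20 N. Relieving, releasing and checking.

Call:
step_arm --pt "-0.3 0 -2 0 0 0" --pt "-0.3 0 -2 0 0 0"

```text
time_s: 19.8
position: [0.4758, -0.2099, 0.0898]
ee_rot: [0.095, 0.996, -0.003, 0.001]
wrist_force: [-2.8, -4.4, 8.3]
width: 0.0109
```

Call:
step_arm --pt "0 0 0 0 0 0" --pt "0 0 0 0 0 0" --pt "0 0 0 0 0 0" --pt "0 0 0 0 0 0" --pt "0 0 0 0 0 0" --claw 130

```text
time_s: 20.3
position: [0.476, -0.2079, 0.0886]
ee_rot: [0.094, 0.996, -0.0, 0.0]
wrist_force: [0.6, -0.7, -0.3]
width: 0.0415
```

Call:
step_arm --pt "2 0 -15 0 0 0" --pt "5 0 -40 0 0 0" --pt "10 0 -70 0 0 0" --pt "20 0 -100 0 0 0" --pt "35 0 -130 0 0 0" --pt "50 0 -150 0 0 0" --pt "50 0 -150 0 0 0" --pt "50 0 -150 0 0 0"

```text
time_s: 21.1
position: [0.4271, -0.1988, 0.2389]
ee_rot: [0.094, 0.996, -0.001, 0.001]
wrist_force: [0.1, -0.5, -0.1]
width: 0.0419
```

```bash
python3 - <<'E'
from h import *
s=ctrl.get_state();print(s["position"],s["wrist_force"])
c,im,d=snap("wrist");P=wworld(c,d);Q=Rb(PSI).inv().apply((P-SEAT).reshape(-1,3)).reshape(P.shape)*1000
hsv=cv2.cvtColor(im,cv2.COLOR_BGR2HSV)
m=(Q[...,0]>-58)&(Q[...,0]<-9)&(Q[...,1]>20)&(Q[...,1]<130)&(Q[...,2]>60)&(Q[...,2]<125);q=Q[m];print(len(q))
b=q[(q[:,0]>-24)&(q[:,0]<-9)]
for y in range(50,128,8):
    w=b[abs(b[:,1]-y)<4]
    if len(w):print("bar y",y,"ztop",np.percentile(w[:,2],97).round(1))
w=q[q[:,0]<-27];print("pin y",np.percentile(w[:,1],[3,50,97]).round(1),"ztop",np.percentile(w[:,2],97).round(1))
m=(abs(Q[...,0])<14)&(abs(Q[...,1])<98)&(Q[...,2]>99)&(Q[...,2]<116);q=Q[m];print("board y",np.percentile(q[:,1],[1,99]).round(1),"x",np.percentile(q[:,0],[2,98]).round(1),"z",np.percentile(q[:,2],97).round(1))
c,im2,d=snap("scene")
cv2.imwrite("pics/f.png",np.hstack([cv2.resize(im,(400,300)),cv2.resize(im2,(400,300))]))
E
```

```text
[ 0.42706889 -0.19877517  0.23889836] [ 0.1396426  -0.45573238 -0.08111417]
1152
bar y 58 ztop 90.6
bar y 66 ztop 91.0
bar y 74 ztop 90.7
bar y 82 ztop 90.8
bar y 90 ztop 90.6
bar y 98 ztop 90.4
bar y 106 ztop 97.1
bar y 114 ztop 88.9
pin y [62.8 68.6 73.5] ztop 87.9
board y [-97.   90.2] x [-6.8  5.3] z 110.2
```

View pics/f.png

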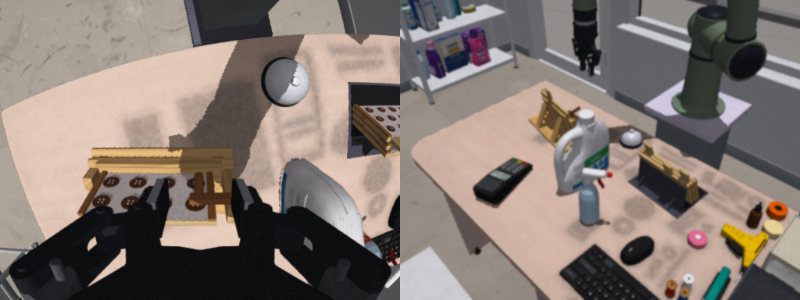

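The keeper bar is level: its top is at 90.4–91.0 mm across its length, and the pin is at (68.6, 82). The board is flush, the stack leans on the bookend at (670,180) and the bystanders are in place.

```bash
python3 -c "
from station import ticket;print(ticket.finish_job())"
```

```text
the job is handed in; nothing more can be done
None
```

The coat-button board is on the easel, facing the robot's side, with the wooden keeper turned down level across its face. I handed the job in at about 21 s; the interface reports no verdict.

- **Drawing the board:** It was the rearmost of the four. I gripped it by its tab and pulled it up along its own slope. The other three did not topple; they are still leaning on the bookend, where they settled back about one board thickness when the coat board came out.
- **Placing it:** I carried it over the jug and lowered it into the easel's trough until it touched the ledge. I eased it back towards the easel's back and let go.
- **Keeper:** I gripped the pin lightly, swung it down until it hit its stop (about 20 N felt), then released it and backed away.

**Last checks:**
- **Board:** It is flush against the easel's back, with its top level. It sits about 3 mm right of centre, inside the 11 mm side clearance.
- **Keeper bar:** It is level to within about 0.6 mm along its length, except one reading near the pivot that was about 6 mm high. I took that for the post behind it. The pin is where the given dimensions put it.
- **Jug, spray bottle and bell:** They look unmoved in the final picture; I did not measure them again.
- **Arm:** It is clear of everything, with wrist force near zero.

No check failed. The two cameras differed by about 6 mm on the keeper pin before I gripped it. I went with the closer wrist view, and the grip confirmed it.

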